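# Open the laser printer and hold its paper guide up for cleaning

### The job

The toner cartridge is already out of the printer: lift the top cover by its blue tab until it rests open on its stop, and let go of it. Then lift the sprung steel paper guide inside by its green tab and hold it open at about 45 degrees so that a colleague can wipe the rollers under it; finish while still holding it there, because it springs shut when released. Leave everything else on the desk where it is.

Things in the scene. Friction and masses are not known exactly. Their poses are not given: they have to be found in the camera images.
- printer: compact white laser printer, fixed: 250 deep (x), 370 wide (y), 172 high. Origin under its centre; x to its rear, y left, z up; its front (-x) faces the robot, more or less. Rear housing: from x = 48 mm back. Under the cover an open well, x -116 to 20, y -148 to 148 mm, floor 66 mm above the desk, holds only the guide and low rollers; front wall 146 mm high, sides 150 mm
- cover (a joint): grey top cover of the printer, 165 x 292 x 10 mm, about 0.34 kg, hinged along its rear edge: 0 rad = closed (level), positive = front edge up. It falls shut from less than about 1.62 rad; beyond that it leans back by its own weight onto its stop at 1.92 rad (110 degrees)
- cover_hinge (a point): middle of the cover's hinge line, which runs along the printer's y; 40 mm behind the printer's centre, 148 mm above the desk
- cover_tab (a point): blue lift tab, middle of the cover's front edge, in the cover's plane: sticks out 46 mm, 36 mm wide (y), 10 mm thick; flat side faces square to the hinge line, free space beside and below. This point: where to take it, 26 mm out from the edge; cover closed: 191 mm in front of the cover hinge and 5 mm below it. Axes as the printer's when closed, tipping with the cover
- guide (a joint): steel paper guide in the well, a plate 60 x 210 x 5 mm hinged along its rear edge: 0 rad = flat (closed), positive = front edge up, end stop at 1.3 rad; hidden until the cover is open. A spring (and its weight) pulls it shut: about 1.7 N at the tab when flat, 2.6 N at 45 degrees (0.785 rad)
- guide_hinge (a point): middle of the guide's hinge line, which runs along the printer's y; 14 mm behind the printer's centre, 96 mm above the desk
- guide_tab (a point): green tab, middle of the guide's front edge: slopes 45 degrees up and forward when the guide is flat, so stands upright with the guide at 45 degrees; 48 mm long, 24 wide (y), 10 thick, flat side faces square to the hinge line. This point: where to take it, 34 mm along it; guide flat: 84 mm in front of the guide hinge, 24 mm above. Axes as the printer's when flat, tipping with the guide
- toner: bystander: black toner cartridge with a blue handle, 95 x 286 x 66 mm, lying on a sheet of paper; origin under its centre
- tumbler: bystander: dark steel drinking tumbler with black lid, 79 mm diameter, 179 mm high; origin under its centre
- pen_tin: bystander: tin of pens, 80 mm diameter, 150 mm high with the pens; origin under its centre
- drink: bystander: small amber drink bottle with orange cap, 58 mm diameter, 145 mm high; origin under its centre
- tape: bystander: black desk tape dispenser with a yellow roll, 155 x 62 x 102 mm; origin under its centre
- stapler: bystander: red and black stapler, 135 x 36 x 50 mm; origin under its centre

How it is judged (in metres and radians):
On the way:
1. the cover rests open on its stop and the robot has let go of the printer (value of joint cover above 1.85 rad and contact force between the fingers and printer below 0.1 N and value of joint guide below 0.1 rad), for 0.3 s.
At the end, for the whole second after the job is handed in: The cover is still open on its stop (joint above 1.85 rad), the guide stands still at 45 degrees within 8 degrees (0.645 to 0.925 rad), and the fingers hold it by its green tab (more than 0.5 N on the tab) (value of joint cover above 1.85 rad and value of joint guide between 0.645 and 0.925 rad and velocity of joint guide between -0.1 and 0.1 rad/s and contact force between the fingers and guide_c1 above 0.5 N); the arm keeps its last pose, push and grip.
It fails at once if a bystander on the desk is moved by more than 30 mm (distance of any of toner, tumbler, pen_tin, drink, tape, stapler from where it was at the start of the episode above 0.03 m).
It also fails if it takes over 58 s, if anything falls off the work surface, if the arm or the gripper's body presses on something with over 40 N, if the wrist force passes 120 N, or if a joint passes its speed limit or range.

### The arm

A 6-joint arm with a two-finger parallel gripper is mounted at the origin on the work surface. World frame = base frame: x ahead of the robot, y to its left, z up, the work surface at z = 0. Lengths are in mm, angles in rad, forces in N, time in s.
With the tool pointing down it reaches from about 350 to 1000 mm from the base axis. Payload 7.1 kg.
Tool frame: the origin (TCP) lies on the centre line of the jaws, within the pads' length; the fingertips stand 11 mm ahead of it and the grasp point (between the pads) lies 8 mm behind it; z points along the fingers, x is the direction in which the jaws open and shut, and the axes are right-handed (so a half turn about z gives the same grasp; the last joint's range is limited). The gripper opens to 85 mm and grips with 20 to 120 N. Pads are 22 mm wide; open, the fingers measure 114 mm over their backs; the gripper's body (76 mm by 85 mm) begins 54 mm behind the grasp point. The pads swing forward as they close: fully open they stand 13 mm farther back than shut.
Start: joints at [-1.298, 0.423, 1.63, -0, 1.089, -0.019], TCP at [179.816, -598.558, 242.319] pointing down, gripper open.
Joint ranges: [-3, 3], [-0.9, 2.11], [0.09, 2.58], [-1.31, 4.45], [0.11, 2.69], [-2.54, 2.54]. Speed limits (rad/s): [2.39, 2.39, 3.01, 3.14, 3.14, 3.14].

### API

Orientations are given as a unit quaternion [w, x, y, z].
In Python, from rig import env gives the robot as it stands. The module is installed in compiled form; this text tells all that it offers.
- The arm moves only by the tool servo_tool, never from a script. Its argument "moves" is a list of rows, each a list of 6 numbers: the shift along the tool's x, y, z in mm, then the turn, a rotation vector about the tool's x, y, z in degrees. A call has 1 to 5 rows; each row shifts and turns the commanded pose from where the row before left it, along the tool's axes as they then stand; what a row does not reach is not made up. A row lasts 1/12 s, in which the tool goes at most 41.7 mm and 7.16 degrees, less where a joint would pass 70% of its speed; a pose out of reach is approached as far as the arm can. A call with a gripper value outside its range is refused whole. "fingers" is the opening, from -1 (shut) to 1 (fully open), set as the call begins (left out, the last holds). The fingers move at their own pace and stop on an object; "force" is the grip in N (left out, the last holds). Time passes only in rows, so rows that do not move let the fingers close. It gives the time, the measured TCP pose, the force and the opening at its end, in the units of the state.
- env.get_obs(): the state, without advancing time (a new reading comes with each control period).
- env.camera(name): name is "scene" or "top" or "wrist"; returns the picture (420x560x3 uint8, blue, green, red); there is no depth.
- env.camera_info(name): a dict with "intrinsics" (3x3 intrinsics, pixels), "dist_coeffs" ([k1, k2, p1, p2, k3] as OpenCV has them; the pictures are not rectified), "eye" and "rotation" of the camera in the world; the wrist camera has in their place "mount" (4x4, takes a point from camera to tool coordinates, whose origin is the TCP and whose axes are the tool frame's). Camera axes: x right, y down, z forward; pixel columns grow to the right and rows downward; lengths in mm; the calibration is good to about 2 mm. A picture is of the moment at which its call begins: read the wrist's pose just before it. camera_info takes no time and is no camera call.
- env.job_done(): hands the job in, once; it reports no verdict.
The state is a dict: "time": time; "qpos": joint angles; "joint_velocities": joint speeds; "tau": joint torques, N m; "position": TCP position; "tool_rot": TCP orientation; "force": force on the tool from outside, world axes, zero at the start; "moment": the same for the moment, N m; "opening": finger opening in mm.
Only numpy, scipy, OpenCV 4.12 (cv2) and the standard library are available. Lean on these libraries where they do the work, as an engineer would, in place of code of your own. Each camera call takes 0.05 s, during which the arm holds its last target. There are 200 camera calls.

## Working session

There is one attempt and no reset: what is moved stays moved. The work goes in short steps, Python scripts to look and compute and a tool call to move; the robot and the scene stay as the last step left them, time stands still between calls to the robot, and variables do not carry over. Pictures are saved under pics/ and viewed, about 8 in all and at most 12, crops included, and the job is handed in when it is done.

Besides the shell and the picture viewer there is one more tool, called after "Request:" in YAML: its name, and indented under it one key for each argument. servo_tool: Moves the arm, as the interface text tells. Its arguments: {"type":"object","properties":{"moves":{"type":"array","items":{"type":"array","items":{"type":"number"}}},"fingers":{"type":"number"},"force":{"type":"number"}},"required":["moves"]}

```bash
mkdir -p pics; ls; python3 - <<'E'
from rig import env
import cv2,numpy as np
o=env.get_obs();print({k:np.round(v,3).tolist() for k,v in o.items()})
for n in("scene","top","wrist"):
    im=env.camera(n);cv2.imwrite(f"pics/{n}0.png",im)
    print(n,{k:np.round(v,3).tolist() for k,v in env.camera_info(n).items()})
E
```

```text
pics
{'time': 0.0, 'qpos': [-1.298, 0.424, 1.631, -0.0, 1.089, -0.019], 'joint_velocities': [0.001, -0.001, -0.001, -0.002, 0.001, -0.0], 'tau': [-0.003, -55.739, -28.174, -0.0, 0.007, 0.0], 'position': [179.688, -598.052, 241.523], 'tool_rot': [-0.0, 0.802, -0.597, -0.001], 'force': [0.107, -0.299, -0.124], 'moment': [-0.067, 0.028, -0.002], 'opening': 85.091}
scene {'intrinsics': [[425.629, 0.0, 272.902], [0.0, 425.629, 203.725], [0.0, 0.0, 1.0]], 'dist_coeffs': [0.032, 0.0, 0.0, 0.0, 0.0], 'eye': [1261.081, -545.028, 1071.301], 'rotation': [-0.34, 0.826, 0.418, -0.166]}
top {'intrinsics': [[492.044, 0.0, 278.871], [0.0, 492.044, 209.542], [0.0, 0.0, 1.0]], 'dist_coeffs': [0.007, 0.0, 0.0, 0.0, 0.0], 'eye': [208.192, 20.245, 1860.248], 'rotation': [-0.058, 0.714, -0.695, 0.067]}
wrist {'intrinsics': [[378.683, 0.0, 276.083], [0.0, 378.683, 208.537], [0.0, 0.0, 1.0]], 'dist_coeffs': [-0.103, 0.0, 0.0, 0.0, 0.0], 'mount': [[1.0, 0.001, 0.0, -0.255], [-0.001, 0.951, 0.309, -79.436], [0.0, -0.309, 0.951, -132.719], [0.0, 0.0, 0.0, 1.0]]}
```

View pics/scene0.png

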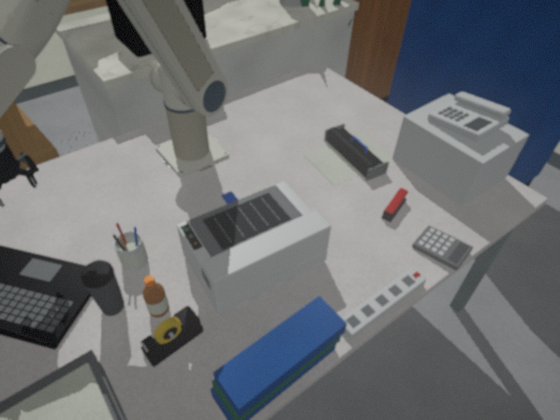

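View pics/top0.png

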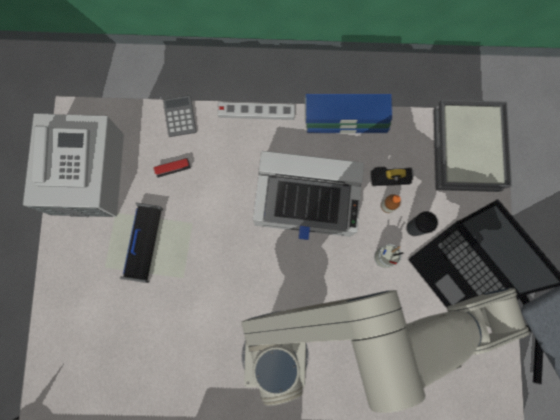

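The scene view shows the printer with its blue tab at about (230,198). In the top view the tab is at (304,232) and the dark cover panel around (308,203). The pen tin, tumbler and bottle are to the right of the printer in the top view, with the toner far to the left.

```bash
cat > h.py <<'E'
from rig import env
import cv2,numpy as np
from scipy.spatial.transform import Rotation as R
def rot(q): q=np.array(q); return R.from_quat(np.r_[q[1:],q[0]]).as_matrix() if q.size==4 else q
def cam(n,obs=None):
    i=env.camera_info(n);K=np.array(i["intrinsics"]);D=np.array(i["dist_coeffs"])
    if n=="wrist":
        M=np.array(i["mount"]);T=rot(obs["tool_rot"])
        return K,D,T@M[:3,:3],T@M[:3,3]+np.array(obs["position"])
    return K,D,rot(i["rotation"]),np.array(i["eye"])
def ray(c,uv):
    K,D,A,e=c
    p=cv2.undistortPoints(np.array(uv,float).reshape(1,1,2),K,D).ravel()
    d=A@np.r_[p,1];return e,d/np.linalg.norm(d)
def plane(c,uv,z):
    e,d=ray(c,uv);return e+d*(z-e[2])/d[2]
def tri(r):
    A=0;b=0
    for e,d in r: P=np.eye(3)-np.outer(d,d);A=A+P;b=b+P@e
    x=np.linalg.solve(A,b);return x,[np.linalg.norm((np.eye(3)-np.outer(d,d))@(x-e)) for e,d in r]
def proj(c,X):
    K,D,A,e=c
    return cv2.projectPoints(np.array(X,float).reshape(-1,3),cv2.Rodrigues(A.T)[0],-A.T@e,K,D)[0].reshape(-1,2)
def blobs(im,lo,hi,box=None,amin=15):
    m=cv2.inRange(cv2.cvtColor(im,cv2.COLOR_BGR2HSV),lo,hi)
    if box: k=np.zeros_like(m);x0,y0,x1,y1=box;k[y0:y1,x0:x1]=1;m=m*k
    n,l,s,c=cv2.connectedComponentsWithStats(m)
    return [(c[i].round(1).tolist(),s[i].tolist()) for i in range(1,n) if s[i][4]>=amin],m
E
python3 - <<'E'
from h import *
T=cv2.imread("pics/top0.png");S=cv2.imread("pics/scene0.png")
bt,_=blobs(T,(105,100,40),(130,255,255),(270,210,340,250));bs,_=blobs(S,(105,100,40),(130,255,255),(210,180,260,215))
print(bt,bs);ct,cs=cam("top"),cam("scene")
X,e=tri([ray(ct,bt[0][0]),ray(cs,bs[0][0])]);print(X,e)
g=cv2.cvtColor(T,cv2.COLOR_BGR2GRAY);m=np.uint8(g<75)*255;k=np.zeros_like(m);k[170:232,265:349]=1;m=m*k
m=cv2.morphologyEx(m,cv2.MORPH_CLOSE,np.ones((5,5)))
c=max(cv2.findContours(m,0,2)[0],key=cv2.contourArea)
b=cv2.boxPoints(cv2.minAreaRect(c));print(b);W=np.array([plane(ct,p,150) for p in b]);print(W.round(1))
for i in range(4): d=W[(i+1)%4]-W[i];print(np.linalg.norm(d),np.degrees(np.arctan2(d[1],d[0])))
cv2.imwrite("pics/crop.png",cv2.resize(np.hstack([T[140:250,240:370],S[170:300,165:345][:110]]),None,fx=2.5,fy=2.5,interpolation=2))
E
```

```text
[([303.9, 232.1], [299, 226, 11, 13, 116])] [([229.0, 197.5], [223, 193, 13, 10, 89])]
[435.917534   -88.43515903 145.07438053] [np.float64(1.6291845487126315), np.float64(1.6291845487125416)]
[[273.2319  229.97046]
 [275.2526  177.4328 ]
 [349.2585  180.27917]
 [347.23782 232.81683]]
[[ 440.6   21.   150. ]
 [ 630.    18.9  150. ]
 [ 627.2 -245.9  150. ]
 [ 437.7 -238.8  150. ]]
189.3720592752129 -0.6133103887153009
264.82995703771235 -90.60539309116037
189.63902923994232 177.86878583048593
259.80659725840184 89.35055978738039
```

View pics/crop.png

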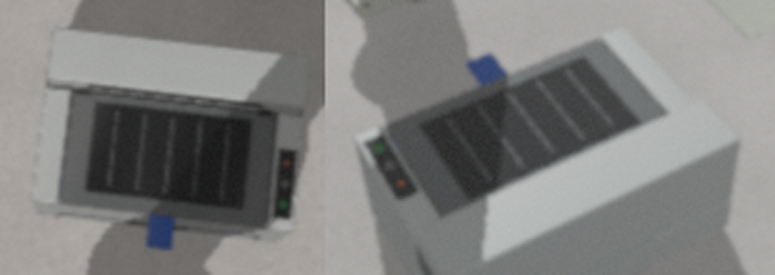

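```bash
python3 - <<'E'
from h import *
ct,cs=cam("top"),cam("scene")
def seg(c,a,b,z):
    A,B=plane(c,a,z),plane(c,b,z);d=A-B;print(A.round(1),B.round(1),"len",np.linalg.norm(d).round(1),"yaw",np.degrees(np.arctan2(-d[0],d[1])).round(2))
f=lambda x,y:(240+x/2.5,140+y/2.5); s=lambda x,y:(165+(x-325)/2.5,170+y/2.5)
seg(ct,f(50,85),f(303,112),172); seg(ct,f(58,205),f(266,228),150); seg(ct,f(53,30),f(308,55),172)
seg(ct,f(98,102),f(250,120),153)
seg(cs,s(607,38),s(437,217),150) 
seg(cs,s(737,140),s(490,260),172)
E
```

```text
[635.4  73.1 172. ] [ 606.6 -284.6  172. ] len 358.9 yaw -4.6
[467.9  57.  150. ] [ 443.3 -235.9  150. ] len 293.9 yaw -4.8
[716.   71.4 172. ] [ 690.  -292.1  172. ] len 364.4 yaw -4.11
[617.3   4.5 153. ] [ 597.3 -212.4  153. ] len 217.9 yaw -5.28
[483.2  62.5 150. ] [ 601.5 -255.9  150. ] len 339.7 yaw 20.38
[722.2  65.5 172. ] [ 696.1 -247.3  172. ] len 313.9 yaw -4.78
```

Request:
servo_tool:
  moves:
    - [0,0,-20,0,0,-7.1]
    - [0,0,-20,0,0,-7.1]
    - [0,0,-20,0,0,-7.1]
    - [0,0,0,0,0,-7.1]
    - [0,0,0,0,0,-7.1]
  fingers: 1
  force: 25

```text
time: 0.57
position: [180.0, -599.2, 303.8]
tool_rot: [0.001, 0.947, -0.321, 0.001]
force: [-0.3, 0.7, -0.6]
opening: 85.2
```

Request:
servo_tool:
  moves:
    - [-7,-33,0,0,0,-7.1]
    - [-3,-33,0,0,0,-7.1]
    - [1,-33,0,0,0,-7.1]
    - [5,-33,0,0,0,-7.1]
    - [10,-32,0,0,0,-7.1]

```text
time: 0.98
position: [252.2, -446.6, 302.0]
tool_rot: [-0.0, 1.0, -0.017, -0.0]
force: [0.8, -0.3, -0.2]
opening: 85.3
```

Request:
servo_tool:
  moves:
    - [13,-30,0,0,0,-7.1]
    - [17,-29,0,0,0,-7.1]
    - [20,-26,0,0,0,-7.1]
    - [24,-24,0,0,0,-7.1]
    - [26,-20,0,0,0,-7.1]

```text
time: 1.4
position: [324.6, -297.3, 302.2]
tool_rot: [-0.0, 0.957, 0.289, 0.0]
force: [-0.1, -0.7, -0.4]
opening: 85.3
```

Request:
servo_tool:
  moves:
    - [29,-17,0,0,0,-7.1]
    - [30,-13,0,0,0,-7.1]
    - [32,-10,0,0,0,-7.1]
    - [33,-5,0,0,0,-7.1]
    - [33,-1,0,0,0,-7.1]

```text
time: 1.82
position: [398.3, -148.3, 302.4]
tool_rot: [0.0, 0.824, 0.567, 0.0]
force: [0.2, -0.4, -0.4]
opening: 85.5
```

Request:
servo_tool:
  moves:
    - [33,3,5,0,0,-7.1]
    - [32,7,15,0,0,-7.1]
    - [0,0,15,0,0,-2]
    - [0,0,0,0,0,0]

```text
time: 2.15
position: [426.2, -89.1, 265.0]
tool_rot: [-0.002, 0.736, 0.677, -0.001]
force: [-1.7, -0.4, -0.7]
opening: 85.2
```

```bash
python3 - <<'E'
from h import *
o=env.get_obs();im=env.camera("wrist");cv2.imwrite("pics/w1.png",im)
print(o["time"],np.round(o["position"],1),np.round(o["tool_rot"],4),np.round(o["qpos"],2))
c=cam("wrist",o);b,_=blobs(im,(105,100,40),(130,255,255),None,100);print(b)
B=max(b,key=lambda t:t[1][4])
X,e=tri([ray(cam("top"),(303.9,232.1)),ray(cam("scene"),(229,197.5)),ray(c,B[0])]);print(X,e,plane(c,B[0],147))
E
```

```text
2.15 [426.2 -89.1 265. ] [-0.0019  0.7361  0.6769 -0.0013] [-0.23  0.11  2.    0.    1.03 -1.72]
[([277.2, 215.7], [250, 184, 55, 65, 3245])]
[435.20740502 -88.31425322 144.11065448] [np.float64(2.0384008945181757), np.float64(1.4053774008910933), np.float64(0.8580722371298364)] [433.32981734 -88.34257218 147.        ]
```

View pics/w1.png

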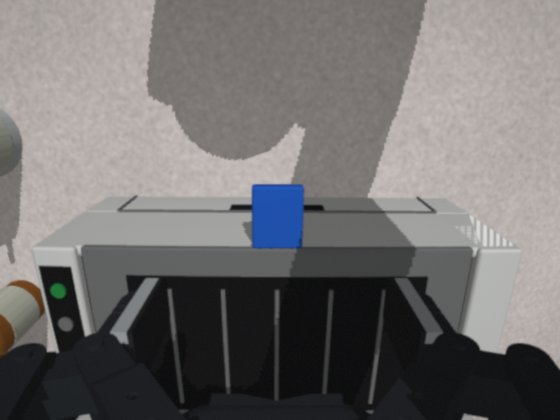

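The wrist view shows the tab centred at (277,216), and the cover edge is level at row 247. The tool yaw therefore matches the printer. I'll descend astride the tab and close on its sides.

Request:
servo_tool:
  moves:
    - [1,5,35,0,0,0]
    - [0,0,35,0,0,0]
    - [0,0,35,0,0,0]
    - [0,0,22,0,0,0]
    - [0,0,0,0,0,0]

```text
time: 2.62
position: [429.8, -90.9, 137.5]
tool_rot: [-0.003, 0.739, 0.674, -0.002]
force: [-1.4, 0.4, -1.0]
opening: 85.4
```

Request:
servo_tool:
  moves:
    - [0,0,0,0,0,0]
    - [0,0,0,0,0,0]
    - [0,0,0,0,0,0]
    - [0,0,0,0,0,0]
    - [0,0,0,0,0,0]
  fingers: -1
  force: 25

```text
time: 3.03
position: [433.8, -89.1, 142.4]
tool_rot: [0.0, 0.739, 0.674, 0.002]
force: [-0.4, 13.5, 11.5]
opening: 35.4
```

Request:
servo_tool:
  moves:
    - [0,0,0,0,0,0]
    - [0,0,0,0,0,0]
    - [0,0,0,0,0,0]
    - [0,0,0,0,0,0]
    - [0,0,0,0,0,0]

```text
time: 3.45
position: [433.8, -89.1, 142.4]
tool_rot: [0.0, 0.738, 0.674, 0.002]
force: [-0.9, 12.4, 13.1]
opening: 35.6
```

Request:
servo_tool:
  moves:
    - [0,0,-16.7,0,0,0]
    - [0,1.7,-16.6,0,0,0]
    - [0,3.2,-16.4,0,0,0]
    - [0,4.6,-16,0,0,0]
    - [0,6,-15.6,0,0,0]

```text
time: 3.87
position: [448.8, -90.4, 223.5]
tool_rot: [0.0, 0.738, 0.675, 0.002]
force: [7.2, 7.9, -6.3]
opening: 35.3
```

Request:
servo_tool:
  moves:
    - [0,0,0,0,0,0]
    - [0,0,0,0,0,0]

```text
time: 4.03
position: [449.0, -90.4, 223.5]
tool_rot: [0.001, 0.738, 0.675, 0.002]
force: [2.4, 9.0, -0.2]
opening: 35.4
```

Request:
servo_tool:
  moves:
    - [0,7.3,-15,0,0,0]
    - [0,8.6,-14.3,0,0,0]
    - [0,9.8,-13.5,0,0,0]
    - [0,10.9,-12.6,0,0,0]
    - [0,12,-11.6,0,0,0]

```text
time: 4.45
position: [496.5, -94.6, 290.0]
tool_rot: [-0.001, 0.738, 0.675, 0.001]
force: [3.8, 7.4, -7.6]
opening: 35.5
```

Request:
servo_tool:
  moves:
    - [0,13,-10.5,0,0,0]
    - [0,13.8,-9.3,0,0,0]
    - [0,14.6,-8.1,0,0,0]
    - [0,15.2,-6.8,0,0,0]
    - [0,15.8,-5.4,0,0,0]

```text
time: 4.87
position: [568.2, -101.0, 329.9]
tool_rot: [-0.001, 0.738, 0.675, 0.001]
force: [-0.2, 5.6, -3.9]
opening: 35.0
```

Request:
servo_tool:
  moves:
    - [0,0,0,0,0,0]
    - [0,0,0,0,0,0]

```text
time: 5.03
position: [569.0, -101.1, 330.0]
tool_rot: [-0.0, 0.738, 0.675, 0.001]
force: [0.6, 6.8, 0.6]
opening: 35.1
```

Request:
servo_tool:
  moves:
    - [0,16.2,-4,0,0,0]
    - [0,16.5,-2.6,0,0,0]
    - [0,16.6,-1.2,0,0,0]
    - [0,16.7,0.3,0,0,0]
    - [0,16.6,1.7,0,0,0]

```text
time: 5.45
position: [651.1, -108.4, 336.2]
tool_rot: [-0.0, 0.738, 0.675, 0.001]
force: [-1.6, 4.5, 0.9]
opening: 35.4
```

Request:
servo_tool:
  moves:
    - [0,16.4,3.2,0,0,0]
    - [0,12,3.5,0,0,0]
    - [0,0,0,0,0,0]
    - [0,0,0,0,0,0]

```text
time: 5.78
position: [680.2, -111.0, 329.8]
tool_rot: [0.0, 0.738, 0.675, 0.002]
force: [0.6, 5.3, 3.3]
opening: 35.5
```

Request:
servo_tool:
  moves:
    - [0,0,0,0,0,0]
    - [0,0,0,0,0,0]
    - [0,0,0,0,0,0]
    - [0,0,0,0,0,0]
    - [0,0,0,0,0,0]
  fingers: 1

```text
time: 6.2
position: [678.8, -112.6, 328.0]
tool_rot: [0.0, 0.738, 0.675, -0.0]
force: [-0.8, -0.7, 0.4]
opening: 85.0
```

Request:
servo_tool:
  moves:
    - [0,0,-15,0,0,0]
    - [0,0,-30,0,0,0]
    - [0,0,-35,0,0,0]
    - [0,-35,-15,0,0,0]
    - [0,-40,0,0,0,0]

```text
time: 6.62
position: [606.4, -106.2, 426.8]
tool_rot: [0.003, 0.738, 0.675, 0.002]
force: [0.0, 0.7, 1.0]
opening: 85.6
```

Request:
servo_tool:
  moves:
    - [0,-40,0,0,0,0]
    - [0,-40,0,0,0,0]
    - [0,-30,0,0,0,0]
    - [0,0,0,0,0,0]
    - [0,0,0,0,0,0]

```text
time: 7.03
position: [493.6, -96.0, 423.7]
tool_rot: [0.001, 0.738, 0.675, 0.001]
force: [0.5, 0.1, 0.4]
opening: 85.3
```

```bash
python3 - <<'E'
from h import *
o=env.get_obs();im=env.camera("wrist");S=env.camera("scene");T=env.camera("top");cv2.imwrite("pics/w2.png",im);cv2.imwrite("pics/s2.png",S);cv2.imwrite("pics/t2.png",T)
print(o["time"],np.round(o["position"],1),np.round(o["tool_rot"],4),np.round(o["qpos"],2))
c=cam("wrist",o);b,_=blobs(im,(40,80,40),(85,255,255),None,60);print(b)
for q in b: print(plane(c,q[0],123))
cv2.imwrite("pics/c2.png",cv2.resize(np.hstack([im,S]),None,fx=.7,fy=.7))
E
```

```text
7.0333 [493.6 -96.  423.7] [7.000e-04 7.380e-01 6.749e-01 5.000e-04] [-0.22  0.07  1.68 -0.    1.39 -1.7 ]
[([125.2, 161.9], [119, 156, 14, 13, 143]), ([277.4, 175.7], [266, 163, 24, 27, 585]), ([366.9, 407.8], [352, 404, 27, 11, 157]), ([79.8, 416.9], [64, 413, 28, 7, 131]), ([473.0, 417.0], [461, 414, 28, 6, 127])]
[ 482.20910144 -273.08701739  123.        ]
[515.25499118 -95.99698676 123.        ]
[884.88083258   8.38291562 123.        ]
[ 876.70118584 -444.46103078  123.        ]
[932.1746556  181.60667448 123.        ]
```

View pics/c2.png

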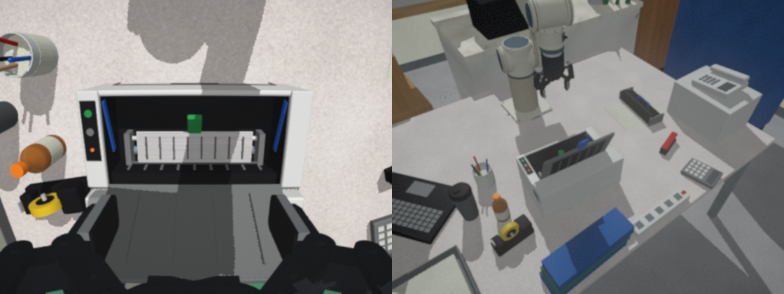

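The cover is resting open (left picture: panel leaning to the rear, well exposed). The green tab is at (277,176) in the wrist picture. Next I'll go down for a second, closer view.

Request:
servo_tool:
  moves:
    - [0,1,40,0,0,0]
    - [0,1,40,0,0,0]
    - [0,1,40,0,0,0]
    - [0,1,40,0,0,0]
    - [0,0,30,0,0,0]

```text
time: 7.6
position: [498.6, -96.1, 229.3]
tool_rot: [-0.001, 0.738, 0.675, -0.001]
force: [-0.5, 0.6, 0.2]
opening: 85.3
```

Request:
servo_tool:
  moves:
    - [0,0,0,0,0,0]
    - [0,0,0,0,0,0]

```text
time: 7.77
position: [498.7, -96.2, 231.5]
tool_rot: [-0.002, 0.738, 0.675, -0.001]
force: [0.5, -0.1, 1.4]
opening: 85.1
```

```bash
python3 - <<'E'
from h import *
import json
o=env.get_obs();im=env.camera("wrist");cv2.imwrite("pics/w3.png",im)
print(o["time"],np.round(o["position"],1),np.round(o["tool_rot"],4))
c=cam("wrist",o);b,m=blobs(im,(40,80,40),(85,255,255),None,200);print(b)
B=min(b,key=lambda t:abs(t[0][0]-277))
o1=dict(position=[493.6,-96,423.7],tool_rot=[7e-4,.738,.6749,5e-4]);c1=cam("wrist",o1)
print(tri([ray(c1,(277.4,175.7)),ray(c,B[0])]))
x,y,w,h,_=B[1]
for p in((x+w/2,y),(x+w/2,y+h)):print("edge row",p)
print(tri([ray(c1,(277.5,163)),ray(c,(x+w/2,y))]),tri([ray(c1,(277.5,190)),ray(c,(x+w/2,y+h))]))
u=np.array([.996,-.083,0]);C=np.array([582.7,-100.7,0])
for s,z in((-46,96),(-80,130),(-70,120)):print(proj(c,C+u*s+[0,0,z]))
E
```

```text
7.7667 [498.7 -96.2 231.5] [-0.0016  0.7377  0.6751 -0.0012]
[([10.9, 215.0], [1, 205, 21, 21, 353]), ([278.1, 230.8], [259, 213, 39, 38, 1377])]
(array([517.63700459, -96.05417377, 112.426221  ]), [np.float64(0.10576885823373156), np.float64(0.10576885823375162)])
edge row (278.5, 213)
edge row (278.5, 251)
(array([499.18989873, -94.33270051, 127.97420286]), [np.float64(0.14833211992325826), np.float64(0.14833211992325884)]) (array([538.55086739, -97.6004369 , 100.65977787]), [np.float64(0.22454500890855394), np.float64(0.22454500890855392)])
[[278.91432605 246.4736654 ]]
[[279.20638062 219.46218892]]
[[279.11085094 228.33242603]]
```

View pics/w3.png

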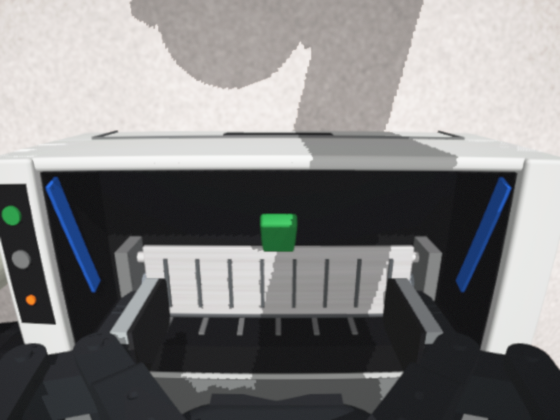

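The closer view shows the green tab at (278,231), agreeing with the triangulation and the printer geometry: tab point at about (513,-95,120). I'll go down astride it and close.

Request:
servo_tool:
  moves:
    - [0,8,35,0,0,0]
    - [0,6,35,0,0,0]
    - [0,0,30,0,0,0]
    - [0,0,17,0,0,0]
    - [0,0,0,0,0,0]

```text
time: 8.23
position: [512.8, -97.5, 114.8]
tool_rot: [-0.001, 0.738, 0.675, -0.001]
force: [-0.4, 0.5, 0.0]
opening: 85.7
```

Request:
servo_tool:
  moves:
    - [0,0,0,0,0,0]
    - [0,0,0,0,0,0]
    - [0,0,0,0,0,0]
    - [0,0,0,0,0,0]
    - [0,0,0,0,0,0]
  fingers: -1
  force: 30

```text
time: 8.65
position: [513.5, -97.6, 117.2]
tool_rot: [0.001, 0.738, 0.675, 0.001]
force: [0.7, 20.1, 5.3]
opening: 25.5
```

Request:
servo_tool:
  moves:
    - [0,0,0,0,0,0]
    - [0,0,0,0,0,0]
    - [0,0,0,0,0,0]

```text
time: 8.9
position: [513.5, -96.3, 117.2]
tool_rot: [0.0, 0.738, 0.675, 0.001]
force: [-0.1, 10.1, 7.6]
opening: 23.2
```

Gripped at 23 to 24 mm, which matches the tab's width. Now the 45 degree arc.

Request:
servo_tool:
  moves:
    - [0,4.8,-12.8,0,0,0]
    - [0,6.7,-11.9,0,0,0]
    - [0,8.5,-10.7,0,0,0]
    - [0,10.1,-9.3,0,0,0]
    - [0,11.4,-7.6,0,0,0]

```text
time: 9.32
position: [552.1, -99.7, 168.0]
tool_rot: [-0.003, 0.738, 0.675, -0.001]
force: [-1.5, 5.9, -6.9]
opening: 23.2
```

Request:
servo_tool:
  moves:
    - [0,0,0,0,0,0]
    - [0,0,0,0,0,0]
    - [0,0,0,0,0,0]

```text
time: 9.57
position: [553.9, -99.9, 168.7]
tool_rot: [-0.001, 0.738, 0.675, 0.001]
force: [-1.8, 7.6, 1.7]
opening: 23.1
```

```bash
python3 - <<'E'
from h import *
o=env.get_obs();im=env.camera("wrist");S=env.camera("scene");cv2.imwrite("pics/w4.png",im)
print(o["time"],np.round(o["position"],1),np.round(o["force"],1),o["opening"])
c=cam("wrist",o);u=np.array([.996,-.083,0]);v=np.array([.083,.996,0]);C=np.array([582.7,-100.7,0]);k=np.array([0,0,1])
for t in(35,40,45,50,55):   # front edge of plate, 60 mm from hinge, middle and ends
    a=np.radians(t);P=C+u*(14-60*np.cos(a))+k*(96+60*np.sin(a));print(t,proj(c,[P,P+60*v,P-60*v]).round(0).tolist())
cv2.imwrite("pics/c4.png",np.hstack([im[100:400,130:430],cv2.resize(S[180:300,170:330],None,fx=2.5,fy=2.5)]))
E
```

```text
9.5667 [553.9 -99.9 168.7] [-1.8  7.6  1.7] 23.083973210075825
35 [[278.0, 242.0], [399.0, 241.0], [157.0, 242.0]]
40 [[278.0, 251.0], [401.0, 250.0], [155.0, 252.0]]
45 [[278.0, 262.0], [403.0, 260.0], [153.0, 262.0]]
50 [[278.0, 272.0], [404.0, 271.0], [152.0, 272.0]]
55 [[278.0, 283.0], [406.0, 282.0], [151.0, 283.0]]
```

View pics/c4.png

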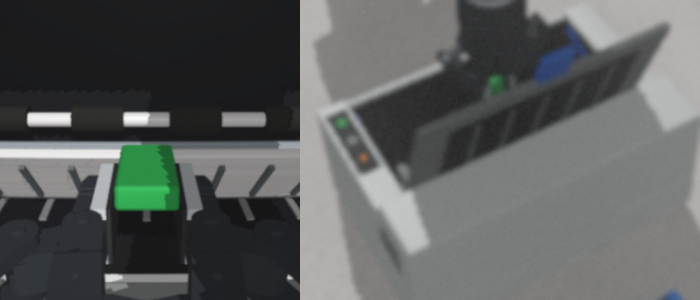

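The crop shows the fingers holding the tab and the plate raised. The plate's front edge is near image row 249 and the tab's cap runs from about row 283 to 310. I'll compute the angle from the cap edges.

```bash
python3 - <<'E'
from h import *
o=env.get_obs();c=cam("wrist",o);u=np.array([.996,-.083,0]);C=np.array([582.7,-100.7,0]);k=np.array([0,0,1])
def P(t,f,h):
    a=np.radians(t);return C+u*(14-f*np.cos(a)+h*np.sin(a))+k*(96+f*np.sin(a)+h*np.cos(a))
s=.7071
for t in(35,40,45,50):
    print(t,"cap front,rear rows",[proj(c,P(t,60+48*s+d*s,48*s-d*s))[0,1].round(0) for d in(5,-5)],"plate front face bottom,top",[proj(c,P(t,60,h))[0,1].round(0) for h in(-2.5,2.5)], "grasp pt",P(t,84,24).round(1))
E
```

```text
35 cap front,rear rows [np.float64(258.0), np.float64(285.0)] plate front face bottom,top [np.float64(238.0), np.float64(246.0)] grasp pt [541.8 -97.3 163.8]
40 cap front,rear rows [np.float64(283.0), np.float64(308.0)] plate front face bottom,top [np.float64(247.0), np.float64(256.0)] grasp pt [547.9 -97.8 168.4]
45 cap front,rear rows [np.float64(309.0), np.float64(332.0)] plate front face bottom,top [np.float64(257.0), np.float64(267.0)] grasp pt [554.4 -98.3 172.4]
50 cap front,rear rows [np.float64(334.0), np.float64(355.0)] plate front face bottom,top [np.float64(267.0), np.float64(278.0)] grasp pt [561.2 -98.9 175.8]
```

The image rows put the guide at 40 degrees, a bit short of what the arm's travel suggested. I'll add about 4.5 degrees, then check again, and check the cover angle too.

Request:
servo_tool:
  moves:
    - [0,3,-2,0,0,0]
    - [0,3,-1.6,0,0,0]
    - [0,0,0,0,0,0]
    - [0,0,0,0,0,0]
    - [0,0,0,0,0,0]

```text
time: 10.08
position: [558.1, -100.2, 171.1]
tool_rot: [-0.002, 0.738, 0.675, -0.001]
force: [-2.1, 6.5, -2.3]
opening: 23.4
```

```bash
python3 - <<'E'
from h import *
o=env.get_obs();im=env.camera("wrist");T=env.camera("top");S=env.camera("scene");c=cam("wrist",o);u=np.array([.996,-.083,0]);C=np.array([582.7,-100.7,0]);k=np.array([0,0,1])
print(o["time"],np.round(o["position"],1),np.round(o["force"],1),o["opening"])
def P(t,f,h,x0=14,z0=96):
    a=np.radians(t);return C+u*(x0-f*np.cos(a)+h*np.sin(a))+k*(z0+f*np.sin(a)+h*np.cos(a))
s=.7071
for t in(40,43,46,50):
    print(t,"cap",[proj(c,P(t,60+48*s+d*s,48*s-d*s))[0,1].round(0) for d in(5,-5)],"plate",[proj(c,P(t,60,h))[0,1].round(0) for h in(-2.5,2.5)])
for n,J in(("top",T),("scene",S)):
    for t in(100,105,110): print(n,t,"cover tab",proj(cam(n),P(t,188,-5,40,148))[0].round(0),"cover corners",proj(cam(n),[P(t,165,-5,40,148)+np.array([.083,.996,0])*w for w in(146,-146)]).round(0).tolist())
    print(n,blobs(J,(105,100,30),(130,255,255),(270,90,420,260) if n=="top" else (170,120,340,260))[0])
t2=cv2.imread("pics/t2.png");print("t2",blobs(t2,(105,100,30),(130,255,255),(270,90,420,260))[0])
v=[cv2.resize(x,(300,300)) for x in(im[100:400,130:430],T[120:250,250:380])]
cv2.imwrite("pics/c5.png",np.hstack(v+[cv2.resize(t2[120:250,250:380],(300,300))])[:, :900][:, 0:800])
for n,J,J0 in(("top",T,"pics/top0.png"),):
    d=cv2.absdiff(cv2.cvtColor(J,6),cv2.cvtColor(cv2.imread(J0),6));print("bystander diff",{q:round(float(d[a:b,x:y].mean()),1) for q,(a,b,x,y) in dict(tape=(165,188,370,415),drink=(193,212,382,404),tumbler=(208,236,410,440),tin=(242,268,375,405),toner=(204,284,120,165),stapler=(155,180,150,192)).items()})
E
```

```text
10.0833 [ 558.1 -100.2  171.1] [-2.1  6.5 -2.3] 23.370285075157184
40 cap [np.float64(269.0), np.float64(295.0)] plate [np.float64(237.0), np.float64(246.0)]
43 cap [np.float64(284.0), np.float64(309.0)] plate [np.float64(243.0), np.float64(252.0)]
46 cap [np.float64(299.0), np.float64(323.0)] plate [np.float64(249.0), np.float64(259.0)]
50 cap [np.float64(320.0), np.float64(342.0)] plate [np.float64(257.0), np.float64(267.0)]
top 100 cover tab [315. 159.] cover corners [[270.0, 157.0], [359.0, 167.0]]
top 105 cover tab [315. 154.] cover corners [[270.0, 153.0], [359.0, 163.0]]
top 110 cover tab [316. 150.] cover corners [[271.0, 149.0], [359.0, 159.0]]
top [([348.6, 107.6], [306, 94, 86, 29, 2379]), ([322.7, 129.8], [308, 128, 33, 4, 105]), ([372.0, 129.9], [356, 128, 33, 4, 95]), ([315.5, 150.1], [310, 145, 12, 11, 100]), ([346.3, 209.0], [346, 203, 2, 15, 21])]
scene 100 cover tab [265. 195.] cover corners [[312.0, 181.0], [212.0, 223.0]]
scene 105 cover tab [269. 200.] cover corners [[315.0, 185.0], [215.0, 228.0]]
scene 110 cover tab [272. 206.] cover corners [[318.0, 189.0], [218.0, 233.0]]
scene [([273.0, 203.5], [264, 191, 20, 22, 179])]
t2 [([348.6, 107.6], [306, 94, 86, 29, 2378]), ([323.0, 129.8], [308, 128, 33, 4, 102]), ([372.0, 129.9], [356, 128, 33, 4, 95]), ([315.5, 149.7], [310, 145, 12, 11, 102]), ([346.2, 211.5], [346, 205, 2, 16, 20])]
bystander diff {'tape': 8.9, 'drink': 2.8, 'tumbler': 2.5, 'tin': 2.9, 'toner': 2.5, 'stapler': 2.7}
```

View pics/c5.png

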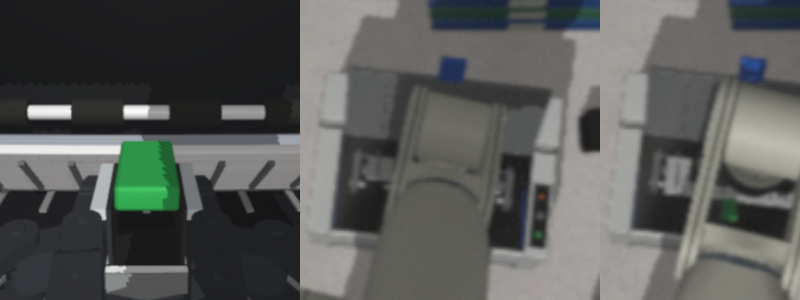

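The cover tab is at (315.5,150) in the top view, which matches the 110 degree prediction of (316,150). The guide's cap rows of about 286 and 310 give 43 to 44 degrees, well inside the 37 to 53 band. I'll let it settle briefly and hand in.

Request:
servo_tool:
  moves:
    - [0,0,0,0,0,0]
    - [0,0,0,0,0,0]
    - [0,0,0,0,0,0]
    - [0,0,0,0,0,0]
    - [0,0,0,0,0,0]

```text
time: 10.65
position: [558.1, -100.2, 171.1]
tool_rot: [-0.002, 0.738, 0.675, -0.001]
force: [-2.4, 7.3, -2.7]
opening: 23.4
```

```bash
python3 -c "
from rig import env
o=env.get_obs();print(o['time'],o['position'],o['opening']);env.job_done()"
```

```text
10.65 [ 558.0989857  -100.22528405  171.09587944] 23.395901970193783
the job is handed in; nothing more can be done
```

The cover is open on its stop and released, and the arm is still holding the guide by its green tab at about 43–44°. I handed the job in at 10.65 s.

- **Cover:** I gripped the blue tab, swung it to about 108° and let go. In the top view its tab sits exactly where 110° predicts; the scene view agrees within about 3 pixels.
- **Guide:** The angle is read from the wrist picture. The first lift stopped at about 40° in the picture, although the arm's travel suggested about 44°, so I added roughly 4.5° and measured again. The arm was still at the end, gripping at 23.4 mm opening with 30 N.
- **Bystanders:** Before-and-after top pictures showed no change at five of them. The tape dispenser's patch changed a little more (8.9 against about 2.7). I put that down to the open cover's shadow and did not check it separately; the arm did not work near it.

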